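# Hang the moisture absorber on the laundry rail, up against the clip

## Robot

A 6-joint arm with a two-finger parallel gripper is mounted at the origin on the work surface. World frame = base frame: x ahead of the robot, y to its left, z up, the work surface at z = 0. Lengths are in m, angles in rad, forces in N, time in s.
With the tool pointing down it reaches from about 0.4 to 0.825 m from the base axis. Payload 7 kg.
Tool frame: the origin (TCP) lies at the very end of the fingers, on their centre line; the grasp point (between the pads) lies 19 mm behind it (arm.grasp_offset is the distance from the TCP to the grasp point, in m); z points along the fingers, y is the line along which they close (so a half turn about z gives the same grasp; the last joint's range is limited). The gripper opens to 88 mm and grips with 3 to 60 N. Pads are 19 mm wide; open, the fingers measure 130 mm over their backs; the gripper's body (78 mm by 193 mm) begins 47 mm behind the grasp point.
Start: joints at [-0.955, 0.359, 0.012, 0, -1.224, -0.288], TCP at [0.217, -0.639, 0.2] pointing down, gripper open.
Joint ranges: [-3.07, 3.07], [-1.43, 2.12], [-1.02, 1.25], [-3.03, 1.67], [-3.05, -0], [-3.03, 3.03]. Speed limits (rad/s): [2.39, 2.39, 3.01, 3.14, 3.14, 3.14].

## Interface

Orientations are given as [roll, pitch, yaw] about the fixed x, y, z axes, in that order (R = Rz(yaw) Ry(pitch) Rx(roll)).
In Python, from station import get_state, cams, arm, nets gives the robot as it stands.
- The arm moves only by the shell command python3 -m creep 'ROWS' [FORCE]. ROWS is a JSON object of lists of equal length, an entry for each row: "translation": the shift along the world's x, y, z in mm, a list of three; "spin": the turn about the world's z in rad; "gripper": the opening, from 0 (shut) to 1 (fully open). In form: {"translation": [[dx, dy, dz], ...], "spin": [spin, ...], "gripper": [gripper, ...]}. A call has 1 to 8 rows; each row shifts and turns the commanded pose from where the row before left it; what a row does not reach is not made up. A row lasts 1/10 s, in which the tool goes at most 50 mm and 8.59 degrees, less where a joint would pass 70% of its speed; a pose out of reach is approached as far as the arm can. A call is refused whole if a number of a shift passes 50 or a number of a turn 0.15, either way. A call with a gripper value outside its range is refused whole. The fingers move at their own pace and stop on an object; FORCE is the grip in N (left out, the last holds). Time passes only in rows, so rows that do not move let the fingers close. It gives the time, the measured TCP pose, the force, the opening and the grip force at its end, in the units of the state.
- get_state(): the state, without advancing time (a new reading comes with each control period).
- cams.grab_frame(name): name is "scene" or "top" or "wrist"; returns a dict with "img" (420x560x3 uint8, red, green, blue), "mtx" (3x3 intrinsics, pixels), "D" ([k1, k2, p1, p2, k3] as OpenCV has them; the pictures are not rectified), "R" (3x3) and "t" (3): a world point X has camera coordinates R X + t. Camera axes: x right, y down, z forward; pixel columns grow to the right and rows downward; lengths in m; the calibration is good to about 2 mm. A picture is of the moment at which its call begins. There is no depth.
- arm.job_done(): hands the job in; it is judged then, once.
Trained networks look in the newest picture that a camera, given by its name, has taken for a name from the list of things; names that differ only in an ending like _2 or _b are one class to them, and where a whole thing is asked for, a point or a joint stands for the part that bears it (a point fixed in the world has none). Each returns a list of dicts, best first, with "confidence" (0 to 1); they miss things now and then, are a little off and sometimes report something else, mostly with a low value. They report only what shows in the picture. A call takes as long as a camera call. They do not tell look-alikes from the thing itself.
- nets.search_frame(camera, label): "centre" ([x, y, z] in m, in world coordinates, good to about 4 mm: the middle of the surface that is visible of it).
- nets.pinpoint(camera, label): "centre" ([x, y, z] in m, in world coordinates, good to about 4 mm: a listed point, or the origin of a listed thing).
The state is a dict: "t": time; "q": joint angles; "qd": joint speeds; "joint_efforts": joint torques, N m; "eef_pos": TCP position; "ee_rot": TCP orientation; "force": force on the tool from outside, world axes, zero at the start; "moment": the same for the moment, N m; "width": finger opening in m; "gripper_force": force on a finger pad.
Only numpy, scipy, OpenCV 4.12 (cv2) and the standard library are available. Lean on these libraries where they do the work, as an engineer would, in place of code of your own. Each camera call takes 0.05 s, during which the arm holds its last target. There are 200 camera calls.

## Task

Stand the moisture absorber that is lying on the shelf up on its foot and let go of it, then take it by its hook and hang it on an open stretch of the rail a good hand's breadth from the chrome clip and let it hang. Then slide it along the rail until its hook rests against the clip that marks its place, without pushing the clip along, and leave it hanging there. Do not disturb the glass tumbler on its coaster.

Things in the scene. Friction and masses are not known exactly. Their poses are not given: they have to be found in the camera images.
- absorber: rechargeable moisture absorber, 0.24 to 0.36 kg: white plastic case 108 mm high, 62 wide, 48 thick, slotted grille on the front, rigid flat hook on top; starts lying on its back, grille up. Origin: centre of the foot's back edge, on the shelf. Own x: foot to hook (up when it stands or hangs), y: across the width towards the hook's open side, z: back (0) to grille (48 mm)
- foot (a point): centre of the absorber's 62 x 48 mm foot face (0, 0, 24 mm in its frame), on which it stands steadily; axes as the absorber
- case_mid (a point): centre of the absorber's case (54, 0, 24 mm in its frame), near its centre of mass; the case fills x 0 to 108, y -31 to 31, z 0 to 48 mm of the absorber's frame; axes as the absorber
- hook_seat (a point): where the rail's axis lies in the hook when it hangs (161, 0, 24 mm in the absorber's frame; axes as it). The hook is 14 mm thick in z (17 to 31). Its stem, y -24 to -11 mm, rises from the case; an arch (inner radius 11, outer 24, centre x 158, y 0) leads over to a tip at y 11 to 24 that ends at x 150. The open side, between tip and case, is 42 mm high
- hook_crown (a point): top of the hook's arch, outside (182, 0, 24 mm in the absorber's frame; axes as it). The arch is 13 mm deep here from outside to inside and 14 mm thick along the absorber's z
- rail: fixed hanging rail: horizontal chrome tube 16 mm in diameter along its own y, its axis 245 mm above the shelf, on two 18 mm uprights at y = -270 and +270 mm with 27 mm sockets; origin on the shelf below its middle, x across the rail (away from the robot), z up
- rail_axis (a point): middle of the rail's tube, on its axis; axes as the rail
- clip_mark (a point): middle of the chrome spring clip, on the rail's axis; axes as the rail. 20 mm wide along the rail; it reaches 17 mm to either side, 15 mm below and 27 mm above the axis. Held by friction, it slips along the rail when pushed with over 8 N. The hook touches it when hook_seat is 17 mm along the rail from this point, on either side
- tumbler: glass tumbler, 72 mm across, 98 mm high, standing on the coaster; origin: centre of its underside
- coaster: fixed hard silicone coaster, 100 mm across, 6 mm high; origin: centre of its underside. Beyond it, on the robot's far right (y below -0.45 m), stands a fixed cream dehumidifier 320 mm high
- storage_box: fixed teal storage box with sliding lid, 190 (x) by 270 (y) by 114 mm high; origin: centre of its underside
Things that resemble listed ones, but are neither listed nor needed, are in the scene too. Of the things that look like the absorber, take the one that is nearest to the robot's base at the start.

How it is judged:
By the outcome, as a careful person would: the job done as asked, in the order asked, and still so for the second after the job is handed in, with the robot touching nothing.
It also fails if it takes over 72 s, if anything falls off the work surface, if the arm or the gripper's body presses on something with over 40 N, if the wrist force passes 120 N, or if a joint passes its speed limit or range.

## Working session

There is one attempt and no reset: what is moved stays moved. The work goes in short steps, Python scripts to look and compute and a shell command to move; the robot and the scene stay as the last step left them, time stands still between calls to the robot, and variables do not carry over. Pictures are saved under pics/ and viewed, at most 10 in all, crops included, and the job is handed in when it is done.

```bash
mkdir -p pics; ls; cat > h.py <<'E'
import numpy as np, cv2
from station import get_state, cams, arm, nets
def save(c,n):
    f=cams.grab_frame(c); cv2.imwrite(f'pics/{n}.png',f['img'][:,:,::-1]); return f
def proj(f,X):
    p,_=cv2.projectPoints(np.array(X,float).reshape(-1,3),cv2.Rodrigues(f['R'])[0],f['t'],f['mtx'],f['D']); return p.reshape(-1,2).round(1)
def ray(f,uv,z):
    p=cv2.undistortPoints(np.array(uv,float).reshape(-1,1,2),f['mtx'],f['D']).reshape(-1,2)
    d=np.c_[p,np.ones(len(p))]@f['R']; c=-f['R'].T@f['t']
    return (c+d*((z-c[2])/d[:,2])[:,None]).round(4)
E
python3 - <<'E'
from h import *
fs={c:save(c,c+'0') for c in ('scene','top')}
for c in fs:
    print(c,'campos',(-fs[c]['R'].T@fs[c]['t']).round(3))
    for l in ['foot','case_mid','hook_seat','hook_crown','absorber','rail','rail_axis','clip_mark','tumbler','coaster','storage_box']:
        for d in nets.pinpoint(c,l)[:4]:
            print(l,np.round(d['centre'],3),round(d['confidence'],2),proj(fs[c],d['centre'])[0])
s=get_state();print(s)
cv2.imwrite('pics/both0.png',cv2.resize(np.hstack([fs['scene']['img'],fs['top']['img']])[:,:,::-1],(800,300)))
E
```

```text
pics
scene campos [1.239 0.632 1.095]
foot [0.486 0.16  0.022] 0.87 [322.9 232.6]
foot [0.725 0.517 0.024] 0.87 [366.4 347.7]
foot [0.907 0.156 0.022] 0.73 [232.5 309.5]
case_mid [0.695 0.474 0.026] 0.96 [360.6 330.5]
case_mid [0.853 0.145 0.022] 0.93 [243.3 296. ]
case_mid [0.473 0.11  0.027] 0.84 [314.6 222.1]
hook_seat [0.44  0.007 0.027] 0.9 [299.  202.6]
hook_seat [0.643 0.374 0.022] 0.72 [344.2 298.7]
hook_seat [0.746 0.121 0.025] 0.55 [262.5 269.9]
hook_crown [0.729 0.11  0.023] 0.97 [263.8 265.5]
hook_crown [ 0.432 -0.016  0.029] 0.91 [295.9 198.1]
hook_crown [0.635 0.356 0.024] 0.64 [341.2 293.3]
absorber [0.72  0.514 0.001] 0.77 [365.3 348.9]
absorber [0.905 0.154 0.001] 0.71 [233.2 312. ]
absorber [0.488 0.164 0.002] 0.56 [322.9 237.3]
absorber [0.472 0.109 0.025] 0.18 [314.4 222.2]
rail_axis [ 0.676 -0.038  0.246] 0.87 [241.6 186. ]
clip_mark [0.67  0.081 0.242] 0.53 [270.5 205.7]
clip_mark [ 0.448 -0.376  0.007] 0.52 [229.6 160.4]
tumbler [ 0.45  -0.379  0.008] 0.94 [228.8 160. ]
coaster [ 0.454 -0.376  0.   ] 0.46 [228.8 162.2]
storage_box [ 0.439  0.477 -0.002] 0.86 [4
[... 1154 characters left out ...]
 [142.2 278.4]
{'t': 1.2, 'q': array([-9.54918187e-01,  3.58630294e-01,  1.18971279e-02,  2.65880328e-05,
       -1.22415275e+00, -2.88078553e-01]), 'qd': array([-8.17807339e-04,  7.87907036e-05,  1.48579858e-03, -3.42613320e-05,
       -2.54987165e-04,  1.66341816e-04]), 'joint_efforts': array([ 1.77564098e-04, -5.82398665e+01,  2.93298054e+01,  7.00281814e+00,
        1.22235573e-02, -6.54894166e-05]), 'eef_pos': array([ 0.21726445, -0.63903657,  0.20034518]), 'ee_rot': array([ 3.14151386e+00, -4.94278563e-05, -2.81378403e+00]), 'force': array([0.11119237, 0.72897074, 0.76544183]), 'moment': array([-0.03789554,  0.01626523, -0.05059114]), 'gripper_force': 0.0, 'width': 0.08774769534818658}
```

View pics/top0.png

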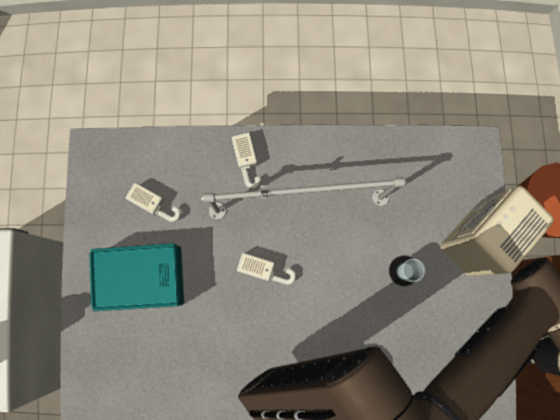

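View pics/scene0.png

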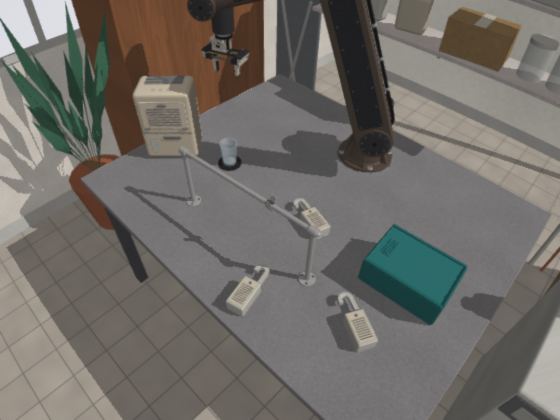

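The nearest absorber has its foot at about (0.489, 0.161) and its crown at (0.433, -0.014), so it lies heading about -108°. In the top view its hook is at about pixel (290, 275) and opens towards +x. The rail runs from about (207, 198) to (402, 182), with the clip at (265, 193). I'll move above the hook.

```bash
python3 -m creep '{"translation":[[6,48,0],[6,48,0],[6,48,0],[6,48,0],[6,48,0],[25,40,0],[25,40,0],[25,40,0]],"spin":[0.093,0.093,0.093,0.093,0.093,0.093,0.093,0.093],"gripper":[1,1,1,1,1,1,1,1]}' 10
python3 -m creep '{"translation":[[25,40,0],[25,40,0],[13,41,0],[13,41,0],[13,41,0],[13,41,0],[13,41,0],[0,0,0]],"spin":[0.093,0.093,0,0,0,0,0,0],"gripper":[1,1,1,1,1,1,1,1]}'
python3 - <<'E'
from h import *
f=save('wrist','w1')
for l in ['foot','case_mid','hook_seat','hook_crown','absorber']:
    for d in nets.pinpoint('wrist',l)[:2]: print(l,np.round(d['centre'],4),round(d['confidence'],2),proj(f,d['centre'])[0])
o=np.array([.489,.161]);h=np.deg2rad(-107.9);X=np.array([np.cos(h),np.sin(h)]);Y=np.array([-X[1],X[0]])
print(proj(f,[[*(o+x*X+y*Y),.031] for x,y in [(.182,0),(.15,.011),(.15,.024),(.158,-.024),(.108,-.031),(.108,.031)]]))
t=cams.grab_frame('top'); e=ray(t,[[207,198],[402,182]],.245); print(e, np.degrees(np.arctan2(*(e[0]-e[1])[:2])))
E
```

```text
t: 2.0
eef_pos: [0.3229, -0.2775, 0.201]
ee_rot: [-3.14, 0.0, -2.066]
force: [0.9, -1.0, 0.0]
width: 0.0874
gripper_force: 0.0
t: 2.8
eef_pos: [0.4389, 0.0097, 0.2007]
ee_rot: [-3.141, 0.001, -1.88]
force: [-0.5, -0.6, -0.1]
width: 0.0875
gripper_force: 0.0
foot [0.4889 0.1594 0.0243] 0.97 [279.  294.3]
hook_crown [0.4414 0.0047 0.02  ] 0.63 [277.1 175.4]
hook_crown [ 0.4344 -0.0165  0.0256] 0.6 [277.1 157.5]
absorber [0.4922 0.1568 0.0036] 0.63 [276.3 285. ]
[[279.4 161.5]
 [270.  188.6]
 [258.8 188.6]
 [300.  182.1]
 [304.9 222.3]
 [253.8 222.1]]
[[ 0.6569  0.2371  0.245 ]
 [ 0.6988 -0.3164  0.245 ]] -4.329039092077978
```

View pics/w1.png

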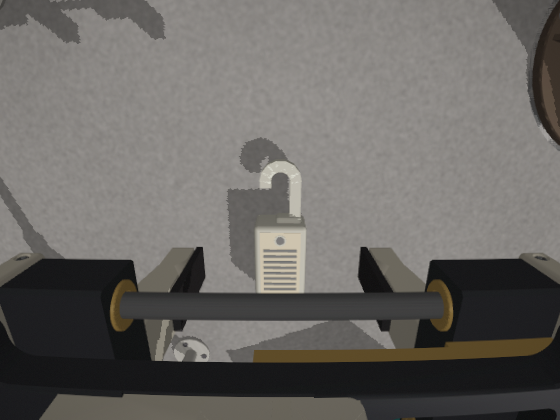

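The wrist view agrees with the pose model. The arch crown is at about (281, 161), the tip end at (265, 188), and the case's upper edge at (255–306, 222). I'll descend and grip the arch across its width.

```bash
python3 -m creep '{"translation":[[1,-1,-49],[0,0,-49],[0,0,-49],[0,0,-30],[0,0,-18],[0,0,0],[0,0,0]],"spin":[0,0,0,0,0,0,0],"gripper":[1,1,1,1,1,1,1]}' 10
python3 -m creep '{"translation":[[0,0,0],[0,0,0],[0,0,0],[0,0,0],[0,0,0],[0,0,0],[0,0,0],[0,0,0]],"spin":[0,0,0,0,0,0,0,0],"gripper":[0.4,0.4,0.4,0.4,0.4,0.4,0.4,0.4]}' 10
python3 - <<'E'
import numpy as np
h=np.deg2rad(-107.9);X=np.array([np.cos(h),np.sin(h)])
p=None
for th in range(0,91,10):
    a=np.deg2rad(th)+np.arctan2(24,160); q=np.r_[161.8*np.cos(a)*X,161.8*np.sin(a)]
    if p is not None: print(th,(q-p).round(1))
    p=q
E
```

```text
t: 3.85
eef_pos: [0.4385, 0.0044, 0.0058]
ee_rot: [3.141, -0.0, -1.885]
force: [0.9, -0.5, 0.1]
width: 0.0877
gripper_force: 0.0
t: 4.65
eef_pos: [0.4382, 0.005, 0.0053]
ee_rot: [3.141, -0.0, -1.884]
force: [0.7, 0.1, 0.0]
width: 0.0359
gripper_force: 0.0
10 [ 2.   6.3 27.4]
20 [ 3.5 10.7 25.9]
30 [ 4.8 14.8 23.5]
40 [ 6.  18.5 20.4]
50 [ 7.  21.6 16.8]
60 [ 7.8 24.  12.6]
70 [ 8.3 25.7  8. ]
80 [ 8.6 26.7  3.2]
90 [ 8.7 26.8 -1.7]
```

The opening is 36 mm with no grip force, where the hook is 48 mm wide, so I'll look.

```bash
python3 - <<'E'
from h import *
w=save('wrist','w2'); s=cams.grab_frame('scene'); 
for c in('scene','top'):
  cams.grab_frame(c)
  for l in ['foot','case_mid','hook_seat','hook_crown']:
    print(c,l,[(np.round(d['centre'],3),round(d['confidence'],2)) for d in nets.pinpoint(c,l) if d['centre'][0]<.55])
c=cv2.resize(s['img'][140:290,200:400],(560,420),interpolation=cv2.INTER_CUBIC)
cv2.imwrite('pics/m2.png',cv2.resize(np.hstack([w['img'],c])[:,:,::-1],(800,300)))
E
```

```text
scene foot [(array([0.485, 0.16 , 0.025]), 0.71)]
scene case_mid [(array([0.472, 0.112, 0.022]), 0.71), (array([ 0.43 , -0.01 ,  0.028]), 0.57), (array([ 0.454, -0.376,  0.001]), 0.4)]
scene hook_seat [(array([0.441, 0.006, 0.024]), 0.95), (array([ 0.432, -0.013,  0.027]), 0.26)]
scene hook_crown [(array([ 0.43 , -0.011,  0.025]), 0.89)]
top foot [(array([0.488, 0.158, 0.022]), 0.67)]
top case_mid [(array([0.47 , 0.109, 0.021]), 0.78)]
top hook_seat []
top hook_crown []
```

View pics/m2.png

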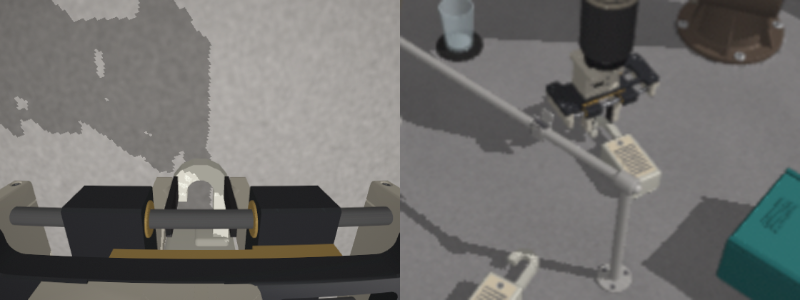

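The arch is between the fingers in the wrist view (172–230, 165–240). I'll close fully to see where they stop.

```bash
python3 -m creep '{"translation":[[0,0,0],[0,0,0],[0,0,0],[0,0,0]],"spin":[0,0,0,0],"gripper":[0.3,0.2,0.1,0.0]}' 10
python3 - <<'E'
from h import *
w=save('wrist','w3')
E
```

```text
t: 5.65
eef_pos: [0.4383, 0.005, 0.0053]
ee_rot: [3.142, 0.0, -1.884]
force: [-0.2, 0.5, 1.2]
width: 0.0087
gripper_force: 0.0
```

View pics/w3.png

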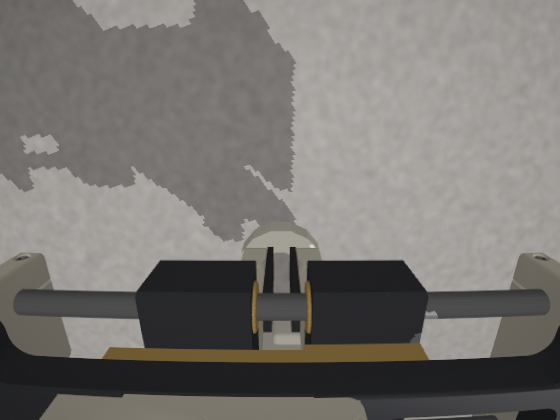

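```bash
python3 - <<'E'
from h import *
w=cams.grab_frame('wrist'); s=cams.grab_frame('scene'); st=get_state(); p=st['eef_pos']
print('cam',(-w['R'].T@w['t']).round(3), 'fwd',w['R'][2].round(2),'width',st['width'],st['gripper_force'],p)
for nm,f in(('w',w),('s',s)): print(nm,proj(f,[p,p+[0,0,.019],p+[0,0,.06]]))
for l in ['foot','case_mid','hook_seat','hook_crown']:
    print(l,[(np.round(d['centre'],3),round(d['confidence'],2)) for d in nets.pinpoint('scene',l) if d['centre'][0]<.55])
o=np.array([.489,.161]);h=np.deg2rad(-107.9);X=np.array([np.cos(h),np.sin(h)]);Y=np.array([-X[1],X[0]])
P=[[*(o+x*X+y*Y),.031] for x,y in [(.182,0),(.169,0),(.15,.011),(.15,.024),(.158,-.024),(.108,-.031),(.108,.031)]]
print(proj(w,P),proj(s,P))
c=s['img'][170:250,260:360]
cv2.imwrite('pics/s3.png',cv2.resize(c,(750,600),interpolation=cv2.INTER_CUBIC)[:,:,::-1])
E
```

```text
cam [ 0.411 -0.075  0.19 ] fwd [ 0.1   0.3  -0.95] width 0.0011758668635557482 0.0 [0.43829386 0.00496223 0.00536339]
w [[279.7 242.3]
 [279.6 255.9]
 [279.3 296.3]]
s [[298.7 206. ]
 [299.  202.5]
 [299.7 194.9]]
foot [(array([0.488, 0.16 , 0.027]), 0.87)]
case_mid [(array([0.473, 0.109, 0.024]), 0.65)]
hook_seat [(array([0.44 , 0.01 , 0.026]), 0.91)]
hook_crown [(array([ 0.431, -0.011,  0.028]), 0.56)]
[[278.9 232.1]
 [279.  253.4]
 [260.3 282.8]
 [238.1 282.7]
 [320.8 270.5]
 [328.5 340.1]
 [230.3 340.2]] [[296.6 198.3]
 [298.4 200.5]
 [298.4 204.8]
 [295.4 206. ]
 [305.4 200.3]
 [314.  208.4]
 [299.5 214.2]]
```

View pics/s3.png

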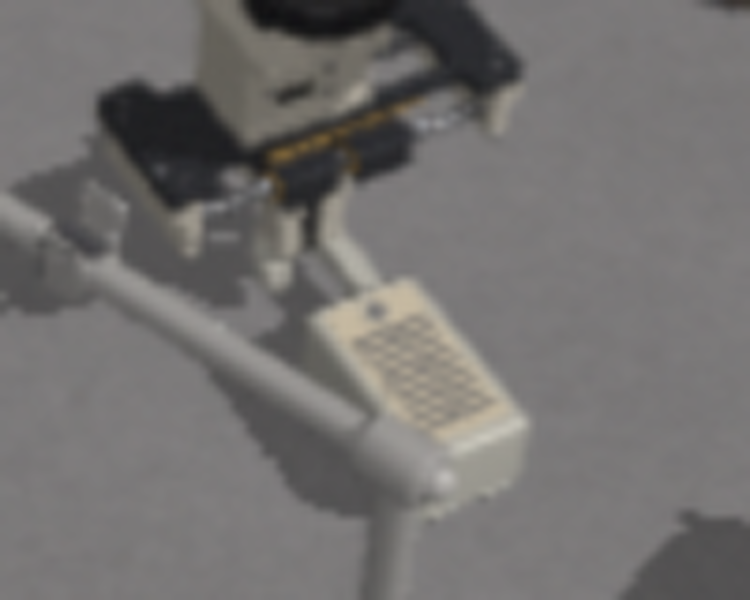

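The closed fingers now sit where the arch is, but nothing stopped them. I'll open in stages and read the width at each one.

```bash
for i in 1; do python3 -m creep '{"translation":[[0,0,0],[0,0,0],[0,0,0]],"spin":[0,0,0],"gripper":[0.3,0.3,0.3]}' 10; python3 -m creep '{"translation":[[0,0,0],[0,0,0],[0,0,0],[0,0,0]],"spin":[0,0,0,0],"gripper":[0.6,0.6,0.6,0.6]}' 10
python3 -m creep '{"translation":[[0,0,0],[0,0,0],[0,0,0],[0,0,0]],"spin":[0,0,0,0],"gripper":[0.9,0.9,0.9,0.9]}' 10; done
python3 - <<'E'
from h import *
w=cams.grab_frame('wrist');s=get_state();p=s['eef_pos'];print(p,s['width'])
R=cv2.Rodrigues(np.array([0,0,s['ee_rot'][2]]))[0]@np.diag([1,-1,-1])
hw=s['width']/2
print('finger tips inner proj',proj(w,[p+R@[0,sg*hw,0] for sg in(1,-1)]+[p+R@[0,sg*hw,-.03] for sg in(1,-1)]))
cv2.imwrite('pics/w4.png',w['img'][:,:,::-1])
E
```

```text
t: 6.3
eef_pos: [0.4383, 0.005, 0.0054]
ee_rot: [-3.142, 0.0, -1.884]
force: [-0.9, -0.2, 0.2]
width: 0.019
gripper_force: 0.0
t: 6.7
eef_pos: [0.4383, 0.005, 0.0054]
ee_rot: [3.142, -0.0, -1.884]
force: [0.2, 0.6, 0.4]
width: 0.0493
gripper_force: 0.0
t: 7.1
eef_pos: [0.4383, 0.005, 0.0054]
ee_rot: [-3.142, 0.0, -1.884]
force: [-0.4, -0.8, -0.4]
width: 0.0767
gripper_force: 0.0
[0.43830789 0.00495606 0.0053594 ] 0.07770645708405408
finger tips inner proj [[339.7 242.2]
 [219.7 242.3]
 [349.2 264.7]
 [209.8 264.9]]
```

View pics/w4.png

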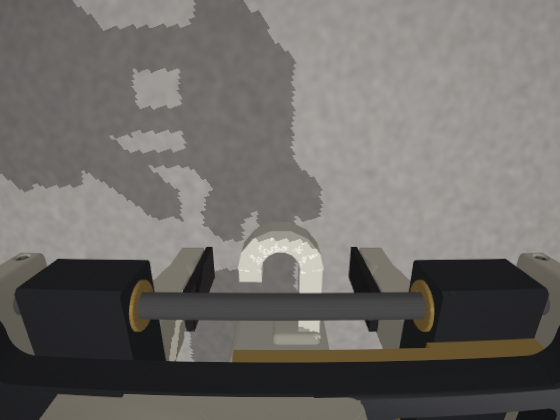

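The pad ends are at (212, 248) and (350, 248), 138 px apart. At a 78 mm opening that puts them at z≈0.033, so the fingertips are about 27 mm above the reported TCP and swept over the hook without touching it. I'll go lower in small steps and watch the force.

```bash
python3 -m creep '{"translation":[[1,3,-2],[0,0,-2],[0,0,0]],"spin":[0,0,0],"gripper":[1,1,1]}' 10; python3 -m creep '{"translation":[[0,0,-2],[0,0,0]],"spin":[0,0],"gripper":[1,1]}' 10;
```

```text
t: 7.45
eef_pos: [0.4391, 0.008, 0.001]
ee_rot: [3.141, -0.0, -1.884]
force: [-0.1, -0.3, -0.2]
width: 0.0874
gripper_force: 0.0
t: 7.65
eef_pos: [0.4391, 0.0079, -0.0009]
ee_rot: [3.141, -0.0, -1.884]
force: [-0.6, -0.2, -0.3]
width: 0.0875
gripper_force: 0.0
```

The reported TCP is below the surface with no force, which confirms the offset. I'll carry on carefully.

```bash
python3 -m creep '{"translation":[[0,0,-3],[0,0,-3],[0,0,-3],[0,0,0]],"spin":[0,0,0,0],"gripper":[1,1,1,1]}' 10; python3 -m creep '{"translation":[[0,0,-3],[0,0,-2],[0,0,0]],"spin":[0,0,0],"gripper":[1,1,1]}' 10; python3 - <<'E'
from h import *
w=save('wrist','w5');s=get_state();p=s['eef_pos'];print(p,s['width'])
g=cv2.cvtColor(w['img'],cv2.COLOR_RGB2GRAY)
R=cv2.Rodrigues(np.array([0,0,s['ee_rot'][2]]))[0]@np.diag([1,-1,-1])
for zt in (0,.02,.027,.035): print(zt,proj(w,[p+R@[sx*.0095,sg*s['width']/2,-zt] for sx in(1,-1) for sg in(1,-1)]).tolist())
for r in range(236,262,3): print(r,g[r,185:225:3])
E
```

```text
t: 8.05
eef_pos: [0.439, 0.0078, -0.0101]
ee_rot: [3.141, -0.001, -1.884]
force: [-0.3, 0.1, -0.3]
width: 0.0878
gripper_force: 0.0
t: 8.35
eef_pos: [0.4391, 0.0079, -0.0149]
ee_rot: [3.141, -0.0, -1.884]
force: [0.1, -0.1, 1.0]
width: 0.0876
gripper_force: 0.0
[ 0.43920263  0.00790613 -0.01478401] 0.08764038504388083
0 [[348.3, 228.7], [210.8, 228.9], [346.3, 255.5], [213.0, 255.7]]
0.02 [[355.3, 241.8], [203.5, 242.0], [352.9, 270.9], [206.2, 271.1]]
0.027 [[358.1, 247.1], [200.6, 247.3], [355.5, 277.0], [203.4, 277.2]]
0.035 [[361.6, 253.6], [197.0, 253.8], [358.7, 284.5], [200.1, 284.7]]
236 [112 112 126 157 159 157 110 109 109 111 112 114 114 114]
239 [114 115 138 153 154 153 123 106 107 109 110 112 112 112]
242 [118 118 160 155 153 153 152 120 107 108 108 109 111 114]
245 [117 119 118 159 158 155 153 151 152 122 108 109 112 116]
248 [112 112 112 143  24  26 150 155 155 153 125 112 113 127]
251 [118 118 112  40  25  31 125 158 158 155 157 160 159 154]
254 [118 118  91  25  25  34  98 158 157 154 157 161 158 154]
257 [118 107  29  26  32  34  65 157 156 156 157 159 158 155]
260 [109  65  25  26  33  34  34 154 153 154 155 156 156 156]
```

The pad corner at (199, 247) again fits an offset of 27 mm. I'll go down 6 mm more and grip.

```bash
python3 -m creep '{"translation":[[0,0,-3],[0,0,-2],[0,0,0],[0,0,0]],"spin":[0,0,0,0],"gripper":[1,1,0.7,0.6]}' 10; python3 -m creep '{"translation":[[0,0,0],[0,0,0],[0,0,0],[0,0,0],[0,0,0]],"spin":[0,0,0,0,0],"gripper":[0.5,0.4,0.3,0.3,0.3]}' 10
```

```text
t: 8.8
eef_pos: [0.4392, 0.0079, -0.0197]
ee_rot: [3.141, -0.0, -1.884]
force: [0.4, -0.3, -0.4]
width: 0.0771
gripper_force: 0.0
t: 9.3
eef_pos: [0.4393, 0.008, -0.0196]
ee_rot: [-3.142, 0.0, -1.884]
force: [-0.0, -0.1, 0.3]
width: 0.0484
gripper_force: 10.0
```

Gripped at 48.4 mm. Next is the arc about the foot edge.

```bash
python3 -m creep '{"translation":[[1,3,14],[1,3,13.5],[1.7,5.3,13],[1.8,5.4,13],[2.4,7.4,12],[2.4,7.4,11.5],[3,9.2,10.5],[3,9.3,10]],"spin":[0,0,0,0,0,0,0,0],"gripper":[0.3,0.3,0.3,0.3,0.3,0.3,0.3,0.3]}' 10
python3 - <<'E'
from h import *
s=save('scene','s6')
for l in ['foot','case_mid','hook_crown','hook_seat']:
    print(l,[(np.round(d['centre'],3),round(d['confidence'],2)) for d in nets.pinpoint('scene',l) if d['centre'][0]<.55])
E
```

```text
t: 10.1
eef_pos: [0.4555, 0.0584, 0.0784]
ee_rot: [3.141, -0.0, -1.884]
force: [0.2, 0.6, -2.6]
width: 0.048
gripper_force: 10.0
foot [(array([0.495, 0.17 , 0.014]), 0.84)]
case_mid [(array([0.48 , 0.137, 0.054]), 0.77), (array([0.488, 0.162, 0.004]), 0.53)]
hook_crown [(array([0.447, 0.043, 0.138]), 0.73)]
hook_seat [(array([ 0.44 ,  0.478, -0.003]), 0.48)]
```

It is tilting as planned, with the crown at z=0.138. I'll continue.

```bash
python3 -m creep '{"translation":[[3.5,10.7,9],[3.5,10.9,8],[3.9,12,7],[3.9,12,5.5],[4.1,12.8,4.5],[4.2,12.9,3.5],[4.3,13.3,2],[4.3,13.4,1]],"spin":[0,0,0,0,0,0,0,0],"gripper":[0.3,0.3,0.3,0.3,0.3,0.3,0.3,0.3]}' 10
python3 -m creep '{"translation":[[4.3,13.4,-0.5],[4.3,13.4,-1],[0,0,0],[0,0,0]],"spin":[0,0,0,0],"gripper":[0.3,0.3,0.3,0.3]}' 10
python3 - <<'E'
from h import *
s=cams.grab_frame('scene')
for l in ['foot','case_mid','hook_crown','hook_seat']:
    print(l,[(np.round(d['centre'],3),round(d['confidence'],2)) for d in nets.pinpoint('scene',l) if d['centre'][0]<.55])
cv2.imwrite('pics/s7.png',cv2.resize(s['img'][140:260,240:400],(800,600),interpolation=cv2.INTER_CUBIC)[:,:,::-1])
E
```

```text
t: 11.15
eef_pos: [0.4876, 0.1571, 0.1184]
ee_rot: [3.141, -0.0, -1.884]
force: [0.6, 0.4, -3.1]
width: 0.0481
gripper_force: 10.0
t: 11.55
eef_pos: [0.496, 0.1832, 0.1167]
ee_rot: [3.142, -0.0, -1.883]
force: [0.9, -0.2, -0.4]
width: 0.048
gripper_force: 10.0
foot [(array([ 0.494,  0.185, -0.   ]), 0.7)]
case_mid [(array([0.496, 0.187, 0.054]), 0.77), (array([0.495, 0.184, 0.159]), 0.42)]
hook_crown [(array([0.495, 0.184, 0.183]), 0.79)]
hook_seat []
```

View pics/s7.png

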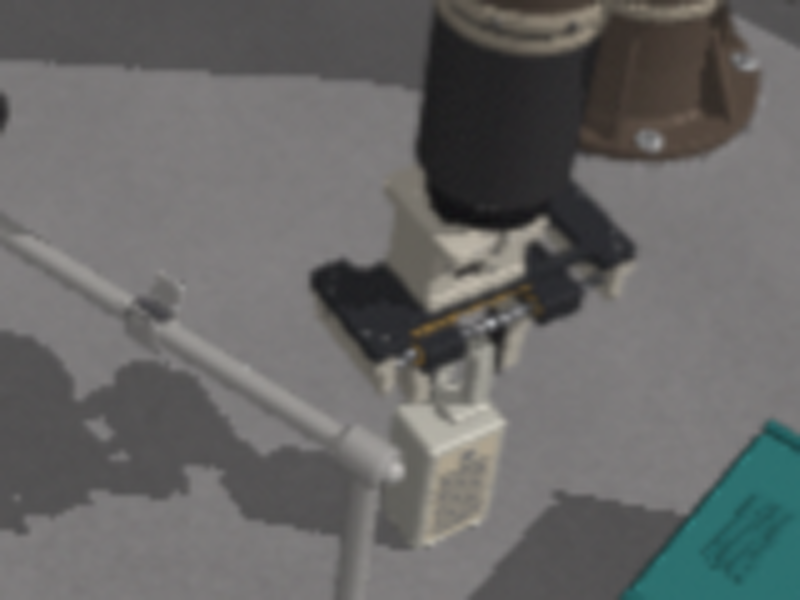

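It stands upright with the foot at z≈0 and the crown at 0.183 (crop pixels: case about (450, 470), foot edge about (430, 545)). I'll let go, check it, then take the hook again.

```bash
python3 -m creep '{"translation":[[0,0,0],[0,0,0],[0,0,0],[0,0,0],[0,0,0],[0,0,0],[0,0,0],[0,0,0]],"spin":[0,0,0,0,0,0,0,0],"gripper":[0.7,0.8,0.9,0.9,0.9,0.9,0.9,0.9]}' 10
python3 - <<'E'
from h import *
w=save('wrist','w8');s=cams.grab_frame('scene')
for c in('scene','wrist'):
  for l in ['foot','case_mid','hook_crown','hook_seat']:
    print(c,l,[(np.round(d['centre'],3),round(d['confidence'],2)) for d in nets.pinpoint(c,l) if d['centre'][0]<.55])
E
```

```text
t: 12.6
eef_pos: [0.4959, 0.1827, 0.1168]
ee_rot: [3.142, -0.0, -1.884]
force: [-0.8, 0.2, -1.0]
width: 0.0788
gripper_force: 0.0
scene foot [(array([ 0.491,  0.187, -0.002]), 0.78)]
scene case_mid [(array([0.498, 0.186, 0.052]), 0.6), (array([0.491, 0.164, 0.   ]), 0.51)]
scene hook_crown [(array([0.494, 0.187, 0.187]), 0.58), (array([0.497, 0.183, 0.001]), 0.27)]
scene hook_seat [(array([0.499, 0.184, 0.16 ]), 0.75)]
wrist foot []
wrist case_mid []
wrist hook_crown []
wrist hook_seat [(array([0.499, 0.185, 0.157]), 0.77)]
```

View pics/w8.png

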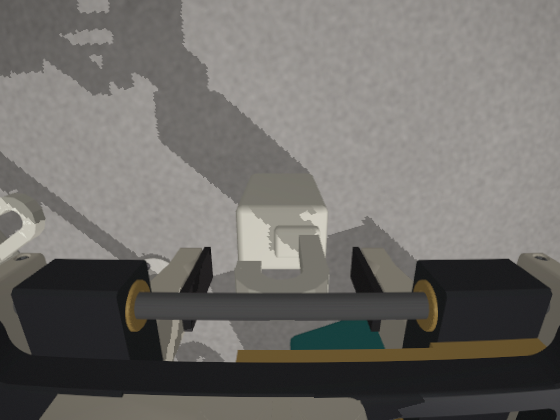

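It is standing free, with the hook at (240–325, 270) between the open fingers at (205, 250) and (355, 250). I'll regrip, lift, and carry it to a point in front of the rail.

```bash
python3 -m creep '{"translation":[[0,0,0],[0,0,0],[0,0,0],[0,0,0],[0,0,0],[0,0,0]],"spin":[0,0,0,0,0,0],"gripper":[0.7,0.6,0.5,0.4,0.3,0.3]}' 20
python3 -m creep '{"translation":[[0,0,10],[0,0,20],[0,0,30],[0,0,30],[0,0,20],[0,0,10]],"spin":[0,0,0,0,0,0],"gripper":[0.3,0.3,0.3,0.3,0.3,0.3]}' 20
python3 -m creep '{"translation":[[6,-16,0],[14,-34,0],[15,-37,0],[15,-37,0],[15,-37,0],[15,-37,0],[14,-34,0],[7,-16,0]],"spin":[0.02,0.06,0.06,0.06,0.06,0.06,0.06,0.008],"gripper":[0.3,0.3,0.3,0.3,0.3,0.3,0.3,0.3]}' 20
python3 -m creep '{"translation":[[0,0,0],[0,0,0]],"spin":[0,0],"gripper":[0.3,0.3]}' 20
python3 - <<'E'
from h import *
fs={c:cams.grab_frame(c) for c in('scene','top')}
st=get_state(); p=st['eef_pos']; print(p,st['ee_rot'])
for c in fs:
  for l in ['case_mid','hook_crown','hook_seat','clip_mark','rail_axis']:
    print(c,l,[(np.round(d['centre'],3),round(d['confidence'],2)) for d in nets.pinpoint(c,l) if d['centre'][2]>.1])
c=cv2.resize(fs['scene']['img'][120:270,160:360],(800,600),interpolation=cv2.INTER_CUBIC)
cv2.imwrite('pics/s9.png',c[:,:,::-1])
cv2.imwrite('pics/t9.png',cv2.resize(fs['top']['img'][150:270,190:430],(800,400),interpolation=cv2.INTER_CUBIC)[:,:,::-1])
# rail line in top image: fit bright ridge near predicted axis
E
```

```text
t: 13.7
eef_pos: [0.4959, 0.1828, 0.1169]
ee_rot: [3.142, 0.0, -1.884]
force: [-0.5, 0.1, 0.9]
width: 0.0479
gripper_force: 20.0
t: 14.3
eef_pos: [0.4965, 0.1831, 0.2393]
ee_rot: [-3.14, 0.002, -1.884]
force: [-0.3, 0.7, -3.4]
width: 0.0479
gripper_force: 20.0
t: 15.1
eef_pos: [0.5969, -0.068, 0.2357]
ee_rot: [3.139, -0.0, -1.496]
force: [-0.5, -0.3, -3.8]
width: 0.0476
gripper_force: 20.0
t: 15.3
eef_pos: [0.5963, -0.0655, 0.2358]
ee_rot: [3.14, 0.0, -1.497]
force: [0.2, -0.2, -2.5]
width: 0.0476
gripper_force: 20.0
[ 0.59642534 -0.06465435  0.23646354] [ 3.14071041e+00  1.87367503e-04 -1.49552178e+00]
scene case_mid [(array([ 0.597, -0.065,  0.172]), 0.67)]
scene hook_crown []
scene hook_seat [(array([ 0.6  , -0.066,  0.284]), 0.73), (array([0.671, 0.078, 0.243]), 0.62)]
scene clip_mark [(array([0.67 , 0.078, 0.245]), 0.68), (array([ 0.594, -0.065,  0.117]), 0.68)]
scene rail_axis [(array([ 0.675, -0.039,  0.246]), 0.97)]
top case_mid [(array([ 0.594, -0.063,  0.174]), 0.59)]
top hook_crown []
top hook_seat []
top clip_mark []
top rail_axis []
```

View pics/s9.png

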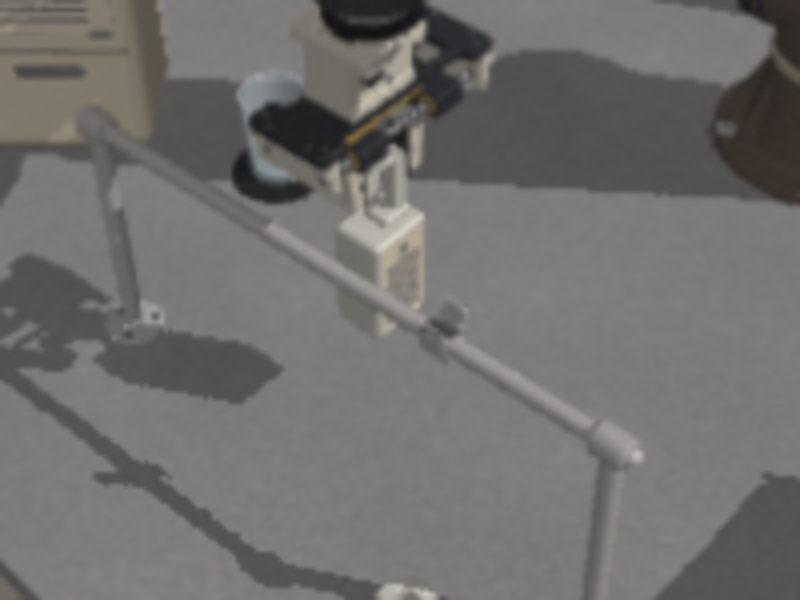

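The absorber hangs level at the right height, just in front of the rail, with its open side facing it (case at about (380, 270), clip at (443, 325) in the crop). I'll move in under the rail, watching the force.

```bash
python3 -m creep '{"translation":[[8,0.6,0],[14,1,0],[16,1.2,0],[16,1.2,0],[14,1,0],[8,0.6,0],[4,0.4,0],[0,0,0]],"spin":[0,0,0,0,0,0,0,0],"gripper":[0.3,0.3,0.3,0.3,0.3,0.3,0.3,0.3]}' 20
python3 -m creep '{"translation":[[0,0,0]],"spin":[0],"gripper":[0.3]}' 20
python3 - <<'E'
from h import *
w=save('wrist','w10');t=cams.grab_frame('top');s=cams.grab_frame('scene')
print(get_state()['eef_pos'])
for c in('scene','wrist','top'):
  for l in ['case_mid','hook_seat','rail_axis','clip_mark']:
    print(c,l,[(np.round(d['centre'],3),round(d['confidence'],2)) for d in nets.pinpoint(c,l) if d['centre'][2]>.1])
E
```

```text
t: 16.7
eef_pos: [0.6771, -0.0593, 0.2364]
ee_rot: [3.141, -0.0, -1.496]
force: [0.5, 0.2, -3.0]
width: 0.0478
gripper_force: 20.0
t: 16.8
eef_pos: [0.6765, -0.0593, 0.2369]
ee_rot: [3.141, 0.0, -1.496]
force: [-0.4, 0.9, -2.7]
width: 0.0478
gripper_force: 20.0
[ 0.67654095 -0.0592795   0.23723524]
scene case_mid []
scene hook_seat [(array([ 0.679, -0.059,  0.284]), 0.74)]
scene rail_axis [(array([ 0.677, -0.038,  0.246]), 0.69)]
scene clip_mark [(array([0.671, 0.08 , 0.243]), 0.57)]
wrist case_mid []
wrist hook_seat [(array([ 0.676, -0.056,  0.281]), 0.95)]
wrist rail_axis [(array([ 0.673, -0.038,  0.248]), 0.91)]
wrist clip_mark []
top case_mid [(array([ 0.676, -0.058,  0.173]), 0.54)]
top hook_seat [(array([ 0.674, -0.059,  0.278]), 0.4)]
top rail_axis [(array([ 0.675, -0.06 ,  0.122]), 0.71), (array([ 0.675, -0.037,  0.243]), 0.67)]
top clip_mark []
```

View pics/w10.png

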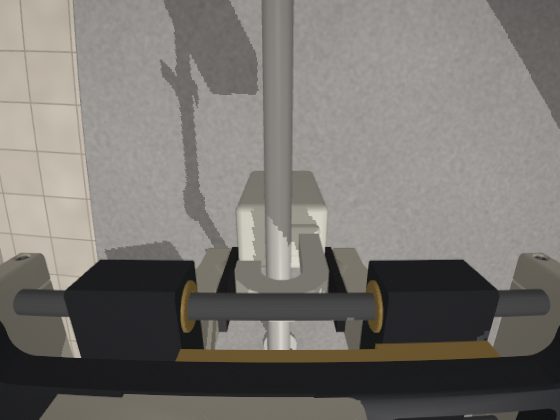

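The rail at (266–291, 265) passes between the hook's tip (237–262) and stem (300–327), and is centred to about 1 mm. I'll lower it now.

```bash
python3 -m creep '{"translation":[[1,0,-3],[0,0,-6],[0,0,-6],[0,0,-6],[0,0,-5],[0,0,0]],"spin":[0,0,0,0,0,0],"gripper":[0.3,0.3,0.3,0.3,0.3,0.3]}' 20
python3 -m creep '{"translation":[[0,0,-4],[0,0,-2],[0,0,0]],"spin":[0,0,0],"gripper":[0.3,0.3,0.3]}' 20
python3 -m creep '{"translation":[[0,0,-2],[0,0,0]],"spin":[0,0],"gripper":[0.3,0.3]}' 20
```

```text
t: 18.15
eef_pos: [0.6773, -0.0592, 0.2096]
ee_rot: [3.14, 0.0, -1.496]
force: [0.2, 0.3, -2.9]
width: 0.0478
gripper_force: 20.0
t: 18.45
eef_pos: [0.6777, -0.0592, 0.2045]
ee_rot: [3.141, 0.0, -1.496]
force: [1.0, -0.4, -3.1]
width: 0.0479
gripper_force: 20.0
t: 18.65
eef_pos: [0.6778, -0.0592, 0.2027]
ee_rot: [3.141, 0.0, -1.496]
force: [-0.3, -0.1, -2.7]
width: 0.048
gripper_force: 20.0
```

```bash
python3 -m creep '{"translation":[[0,0,-1],[0,0,0]],"spin":[0,0],"gripper":[0.3,0.3]}' 20
python3 -m creep '{"translation":[[0,0,-1],[0,0,0]],"spin":[0,0],"gripper":[0.3,0.3]}' 20
```

```text
t: 18.85
eef_pos: [0.6779, -0.0592, 0.2018]
ee_rot: [3.142, 0.0, -1.496]
force: [-0.3, 0.9, -2.5]
width: 0.0482
gripper_force: 20.0
t: 19.05
eef_pos: [0.678, -0.0593, 0.201]
ee_rot: [-3.141, -0.0, -1.496]
force: [-0.0, -0.7, -2.4]
width: 0.048
gripper_force: 20.0
```

```bash
python3 -m creep '{"translation":[[0,0,-1],[0,0,0]],"spin":[0,0],"gripper":[0.3,0.3]}' 20
```

```text
t: 19.25
eef_pos: [0.6782, -0.0593, 0.2008]
ee_rot: [-3.14, -0.0, -1.496]
force: [-3.2, 0.2, 3.1]
width: 0.048
gripper_force: 20.0
```

It is seated: the vertical force changed sign. I'll let go and let it hang.

```bash
python3 -m creep '{"translation":[[0,0,0],[0,0,0],[0,0,0],[0,0,0],[0,0,0],[0,0,0],[0,0,0],[0,0,0]],"spin":[0,0,0,0,0,0,0,0],"gripper":[0.6,0.7,0.8,0.8,0.8,0.8,0.8,0.8]}' 10
python3 -m creep '{"translation":[[0,0,0],[0,0,0],[0,0,0],[0,0,0],[0,0,0],[0,0,0],[0,0,0],[0,0,0]],"spin":[0,0,0,0,0,0,0,0],"gripper":[0.8,0.8,0.8,0.8,0.8,0.8,0.8,0.8]}' 10
python3 - <<'E'
from h import *
w=save('wrist','w11');s=save('scene','s11');t=save('top','t11')
R=[]
for c in('scene','wrist','top'):
  for l in ['case_mid','hook_seat','hook_crown','clip_mark','rail_axis']:
    print(c,l,[(np.round(d['centre'],3),round(d['confidence'],2)) for d in nets.pinpoint(c,l) if d['centre'][2]>.1])
a=cv2.resize(w['img'],(533,400)); b=cv2.resize(s['img'][140:240,190:310],(480,400))
cv2.imwrite('pics/m11.png',cv2.resize(np.hstack([a,b]),(800,316))[:,:,::-1])
E
```

```text
t: 20.05
eef_pos: [0.6779, -0.0592, 0.1999]
ee_rot: [-3.142, 0.0, -1.496]
force: [-0.3, -0.2, 0.5]
width: 0.0702
gripper_force: 0.0
t: 20.85
eef_pos: [0.6779, -0.0592, 0.1999]
ee_rot: [3.142, -0.0, -1.496]
force: [0.5, -0.1, -1.1]
width: 0.0702
gripper_force: 0.0
scene case_mid [(array([ 0.678, -0.05 ,  0.14 ]), 0.66)]
scene hook_seat [(array([ 0.679, -0.059,  0.247]), 0.63)]
scene hook_crown [(array([ 0.679, -0.055,  0.271]), 0.89)]
scene clip_mark [(array([0.67 , 0.079, 0.244]), 0.44)]
scene rail_axis [(array([ 0.677, -0.039,  0.245]), 0.62)]
wrist case_mid []
wrist hook_seat [(array([ 0.682, -0.058,  0.243]), 0.77)]
wrist hook_crown []
wrist clip_mark []
wrist rail_axis [(array([ 0.673, -0.036,  0.247]), 0.75)]
top case_mid [(array([ 0.678, -0.057,  0.137]), 0.67)]
top hook_seat [(array([ 0.674, -0.057,  0.245]), 0.64)]
top hook_crown [(array([ 0.676, -0.055,  0.266]), 0.38)]
top clip_mark []
top rail_axis [(array([ 0.678, -0.036,  0.241]), 0.92)]
```

View pics/m11.png

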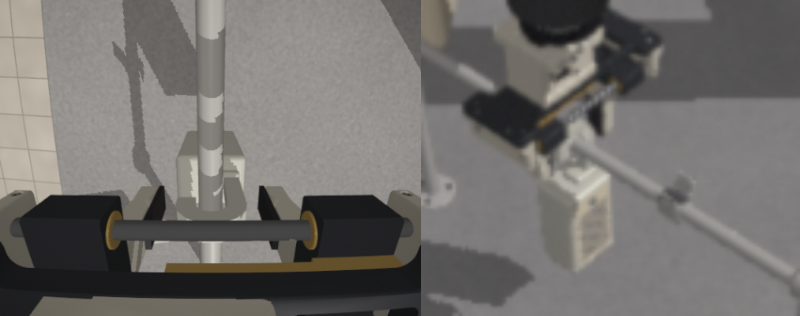

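It hangs freely about 137 mm from the clip, with the arch over the rail at (205, 205) and the clip at (678, 195) in the composite. I'll grip lightly and slide it most of the way.

```bash
python3 -m creep '{"translation":[[0,0,0],[0,0,0],[0,0,0],[0,0,0],[0,0,0]],"spin":[0,0,0,0,0],"gripper":[0.7,0.6,0.5,0.3,0.3]}' 4
python3 -m creep '{"translation":[[-0.3,4,0],[-0.6,8,0],[-0.9,12,0],[-1.1,15,0],[-1.1,15,0],[-1.1,15,0],[-0.9,12,0],[-0.5,7,0]],"spin":[0,0,0,0,0,0,0,0],"gripper":[0.3,0.3,0.3,0.3,0.3,0.3,0.3,0.3]}' 4
python3 -m creep '{"translation":[[-0.3,4,0],[0,0,0],[0,0,0]],"spin":[0,0,0],"gripper":[0.3,0.3,0.3]}' 3
python3 - <<'E'
from h import *
w=cams.grab_frame('wrist');s=cams.grab_frame('scene');t=cams.grab_frame('top')
print(get_state()['force'].round(1))
for c in('scene','wrist','top'):
  for l in ['case_mid','hook_seat','hook_crown','clip_mark']:
    print(c,l,[(np.round(d['centre'],3),round(d['confidence'],2)) for d in nets.pinpoint(c,l) if d['centre'][2]>.1])
E
```

```text
t: 22.25
eef_pos: [0.678, -0.0592, 0.1999]
ee_rot: [-3.141, 0.0, -1.496]
force: [0.5, 1.1, -0.3]
width: 0.0484
gripper_force: 4.0
t: 23.05
eef_pos: [0.6713, 0.0304, 0.1999]
ee_rot: [-3.142, 0.0, -1.495]
force: [1.0, -1.4, 0.3]
width: 0.0487
gripper_force: 4.0
t: 23.35
eef_pos: [0.6712, 0.0332, 0.1999]
ee_rot: [-3.141, 0.001, -1.496]
force: [-0.2, 1.8, 0.5]
width: 0.0486
gripper_force: 3.0
[1.9 2.6 0.6]
scene case_mid [(array([0.673, 0.034, 0.139]), 0.87)]
scene hook_seat []
scene hook_crown [(array([0.669, 0.04 , 0.267]), 0.72), (array([0.672, 0.034, 0.248]), 0.62)]
scene clip_mark [(array([0.67 , 0.08 , 0.241]), 0.62)]
wrist case_mid []
wrist hook_seat [(array([0.672, 0.034, 0.243]), 0.94)]
wrist hook_crown [(array([0.673, 0.032, 0.267]), 0.96)]
wrist clip_mark [(array([0.669, 0.078, 0.244]), 0.62)]
top case_mid []
top hook_seat []
top hook_crown []
top clip_mark [(array([0.669, 0.078, 0.244]), 0.49)]
```

About 27 mm remains. I'll move 20 mm closer and then go in fine steps.

```bash
python3 -m creep '{"translation":[[-0.3,4,0],[-0.4,5,0],[-0.4,5,0],[-0.3,4,0],[-0.2,3,0],[0,0,0],[0,0,0]],"spin":[0,0,0,0,0,0,0],"gripper":[0.3,0.3,0.3,0.3,0.3,0.3,0.3]}' 3
python3 -m creep '{"translation":[[-0.1,1,0],[0,1,0],[0,0,0]],"spin":[0,0,0],"gripper":[0.3,0.3,0.3]}' 3
python3 - <<'E'
from h import *
for _ in range(2):
  w=save('wrist','w13')
  for l in ['hook_seat','clip_mark']: print(l,[(np.round(d['centre'],4),round(d['confidence'],2)) for d in nets.pinpoint('wrist',l)[:1]])
s=save('scene','s13')
print(get_state()['force'].round(1),[(np.round(d['centre'],4),round(d['confidence'],2)) for d in nets.pinpoint('scene','clip_mark')])
p=get_state()['eef_pos']
print(proj(w,[[.6685,.0785,.245],p+[0,0,.045]]))
cv2.imwrite('pics/w13.png',cv2.resize(w['img'][150:330,160:400],(800,600),interpolation=cv2.INTER_CUBIC)[:,:,::-1])
E
```

```text
t: 24.8
eef_pos: [0.6695, 0.0542, 0.1999]
ee_rot: [-3.141, 0.0, -1.495]
force: [1.4, 1.1, 0.6]
width: 0.0489
gripper_force: 3.0
t: 25.1
eef_pos: [0.6694, 0.0555, 0.1999]
ee_rot: [3.142, -0.0, -1.496]
force: [0.8, -1.2, 0.4]
width: 0.049
gripper_force: 3.0
hook_seat [(array([0.6698, 0.0578, 0.2428]), 0.94)]
clip_mark [(array([0.6691, 0.0849, 0.2451]), 0.74)]
hook_seat [(array([0.7502, 0.1178, 0.0271]), 0.95)]
clip_mark [(array([0.6717, 0.0817, 0.2473]), 0.58)]
[ 1.8 -0.8  1.6] [(array([0.6693, 0.0759, 0.2429]), 0.65)]
[[278.1 316. ]
 [279.5 278.6]]
```

View pics/w13.png

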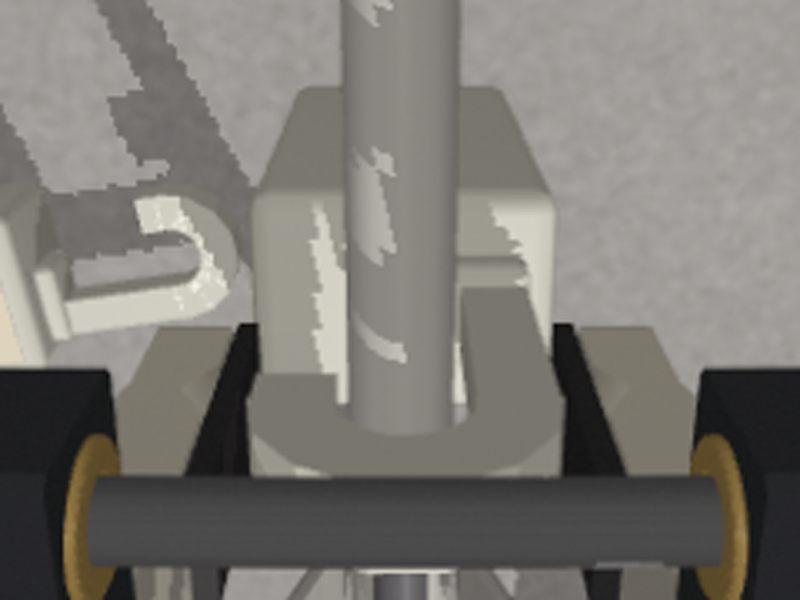

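The hook is close but not yet at the clip, which shows below the gripper bar at about (400, 580). About 5 mm remains, so I'll creep and watch the y force.

```bash
for k in 1; do python3 -m creep '{"translation":[[0,1,0],[0,1,0],[0,0,0]],"spin":[0,0,0],"gripper":[0.3,0.3,0.3]}' 3|grep -E "eef|force"
python3 -m creep '{"translation":[[0,1,0],[0,0,0]],"spin":[0,0],"gripper":[0.3,0.3]}' 3|grep -E "eef|force"
python3 -m creep '{"translation":[[0,1,0],[0,0,0]],"spin":[0,0],"gripper":[0.3,0.3]}' 3|grep -E "eef|force"; done
```

```text
eef_pos: [0.6694, 0.0579, 0.1999]
force: [1.2, -2.9, 1.8]
gripper_force: 3.0
eef_pos: [0.6693, 0.0585, 0.1998]
force: [0.7, -3.1, 1.1]
gripper_force: 3.0
eef_pos: [0.6692, 0.0595, 0.1998]
force: [0.4, -4.4, 0.3]
gripper_force: 3.0
```

```bash
python3 -m creep '{"translation":[[0,1,0],[0,0,0]],"spin":[0,0],"gripper":[0.3,0.3]}' 3|grep -E "eef|force"
```

```text
eef_pos: [0.6691, 0.0607, 0.1997]
force: [-1.1, -3.8, -0.0]
gripper_force: 3.0
```

```bash
python3 - <<'E'
from h import *
F=[]
for c in ('wrist','scene','top','wrist'):
  cams.grab_frame(c); s=get_state(); F.append(s['force'])
  for l in ['hook_seat','hook_crown','clip_mark']: print(c,l,[(np.round(d['centre'],4),round(d['confidence'],2)) for d in nets.pinpoint(c,l) if d['centre'][2]>.2][:1])
print(np.mean(F,0).round(1),s['eef_pos'])
E
```

```text
wrist hook_seat [(array([0.6705, 0.0606, 0.2419]), 0.59)]
wrist hook_crown [(array([0.6706, 0.0561, 0.2678]), 0.59)]
wrist clip_mark [(array([0.6703, 0.0801, 0.2462]), 0.75)]
scene hook_seat [(array([0.6693, 0.0587, 0.2438]), 0.84)]
scene hook_crown [(array([0.6668, 0.0614, 0.2688]), 0.57)]
scene clip_mark [(array([0.6689, 0.0764, 0.2441]), 0.5)]
top hook_seat []
top hook_crown []
top clip_mark []
wrist hook_seat [(array([0.6758, 0.0611, 0.2449]), 0.88)]
wrist hook_crown [(array([0.6711, 0.0562, 0.2676]), 0.87)]
wrist clip_mark [(array([0.6708, 0.0778, 0.2481]), 0.78)]
[-0.4 -4.4 -0.1] [0.66918477 0.0606888  0.19971165]
```

The push holds at about 4 N, under the 8 N slip, and the seat-to-clip distance is about 17 mm. That is contact. I'll release, rise clear and check.

```bash
python3 -m creep '{"translation":[[0,0,0],[0,0,0],[0,0,0],[0,0,0],[0,0,0],[0,0,0]],"spin":[0,0,0,0,0,0],"gripper":[0.6,0.7,0.8,0.9,0.9,0.9]}' 3
python3 -m creep '{"translation":[[0,0,8],[0,0,15],[0,0,25],[0,0,30],[0,0,30],[0,0,20],[0,0,0],[0,0,0]],"spin":[0,0,0,0,0,0,0,0],"gripper":[0.9,0.9,0.9,0.9,0.9,0.9,0.9,0.9]}' 3
python3 -m creep '{"translation":[[-15,0,0],[-30,0,0],[-40,0,0],[-40,0,0],[-40,0,0],[-30,0,0],[-15,0,0],[0,0,0]],"spin":[0,0,0,0,0,0,0,0],"gripper":[0.9,0.9,0.9,0.9,0.9,0.9,0.9,0.9]}' 3
python3 - <<'E'
from h import *
fs={}
for c in ('scene','top','wrist'):
  fs[c]=save(c,c+'15')
  for l in ['hook_seat','hook_crown','case_mid','clip_mark','tumbler']: print(c,l,[(np.round(d['centre'],4),round(d['confidence'],2)) for d in nets.pinpoint(c,l) if d['centre'][2]>.1 or l=='tumbler'][:2])
a=cv2.resize(fs['scene']['img'][160:240,220:300],(400,400),interpolation=cv2.INTER_CUBIC); b=cv2.resize(fs['top']['img'][165:225,235:295],(400,400),interpolation=cv2.INTER_CUBIC)
cv2.imwrite('pics/m15.png',np.hstack([a,b])[:,:,::-1])
E
```

```text
t: 27.8
eef_pos: [0.6695, 0.0609, 0.1999]
ee_rot: [-3.141, 0.0, -1.496]
force: [0.1, 0.6, -0.2]
width: 0.0783
gripper_force: 0.0
t: 28.6
eef_pos: [0.6694, 0.0608, 0.3286]
ee_rot: [-3.14, 0.001, -1.496]
force: [0.6, -0.3, 0.1]
width: 0.0791
gripper_force: 0.0
t: 29.4
eef_pos: [0.4579, 0.0606, 0.3283]
ee_rot: [-3.141, 0.001, -1.495]
force: [-0.1, -0.1, 0.0]
width: 0.0788
gripper_force: 0.0
scene hook_seat [(array([0.6677, 0.0577, 0.2461]), 0.98)]
scene hook_crown [(array([0.6677, 0.0617, 0.2689]), 0.75)]
scene case_mid [(array([0.6721, 0.0658, 0.1379]), 0.79)]
scene clip_mark [(array([0.6697, 0.0783, 0.2422]), 0.55)]
scene tumbler []
top hook_seat [(array([0.6668, 0.061 , 0.2436]), 0.75)]
top hook_crown [(array([0.6693, 0.0588, 0.2674]), 0.88)]
top case_mid [(array([0.6685, 0.0593, 0.1343]), 0.7)]
top clip_mark [(array([0.6684, 0.076 , 0.2436]), 0.62)]
top tumbler [(array([ 0.454 , -0.3774,  0.0071]), 0.87)]
wrist hook_seat [(array([0.6696, 0.0552, 0.2462]), 0.63)]
wrist hook_crown [(array([0.6669, 0.0568, 0.2714]), 0.63)]
wrist case_mid [(array([0.6701, 0.0656, 0.1379]), 0.73)]
wrist clip_mark [(array([0.6682, 0.0796, 0.2464]), 0.98)]
wrist tumbler []
```

View pics/m15.png

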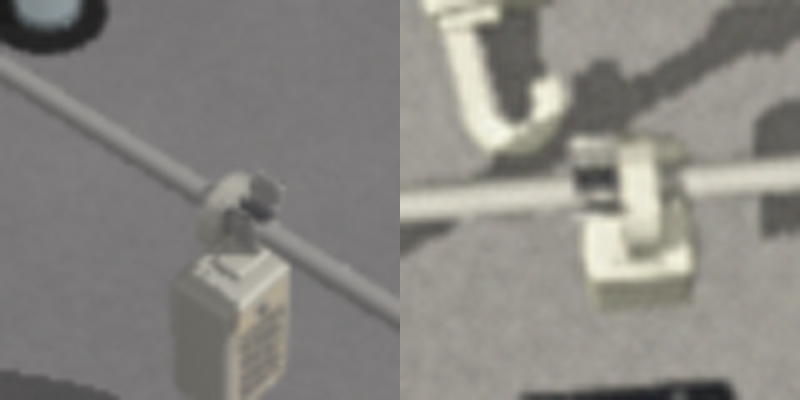

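The top view shows the hook right beside the clip, the clip still at y≈0.078 and the tumbler unmoved. I'll check for a hairline gap from close above with the wrist camera.

```bash
python3 -m creep '{"translation":[[30,12,0],[40,16,0],[40,16,0],[40,16,0],[36,16,0],[20,10,-15],[0,0,-25],[0,0,0]],"spin":[0,0,0,0,0,0,0,0],"gripper":[0.9,0.9,0.9,0.9,0.9,0.9,0.9,0.9]}' 3
python3 - <<'E'
from h import *
w=save('wrist','w16')
for l in ['hook_seat','hook_crown','clip_mark']: print(l,[(np.round(d['centre'],4),round(d['confidence'],2)) for d in nets.pinpoint('wrist',l) if d['centre'][2]>.2])
u,v=proj(w,[.6685,.069,.26])[0].astype(int); print(u,v)
r0=max(v-75,0);c0=u-100; print(r0,c0)
P=[[.6685,y,z] for y,z in((.0545,.266),(.0685,.266),(.0685,.272),(.0885,.272))]; print(proj(w,P))
cv2.imwrite('pics/w16c.png',cv2.resize(w['img'][r0:r0+150,c0:c0+200],(800,600),interpolation=cv2.INTER_CUBIC)[:,:,::-1])
E
```

```text
t: 31.1
eef_pos: [0.6641, 0.1467, 0.2829]
ee_rot: [3.134, -0.002, -1.496]
force: [0.1, -0.1, -0.7]
width: 0.079
gripper_force: 0.0
hook_seat [(array([0.6698, 0.061 , 0.2476]), 0.79)]
hook_crown [(array([0.6708, 0.0819, 0.2439]), 0.62), (array([0.6699, 0.0574, 0.2677]), 0.58)]
clip_mark [(array([0.67  , 0.0813, 0.2461]), 0.64), (array([0.6703, 0.0568, 0.2422]), 0.15)]
281 115
40 181
[[283.4  91.4]
 [281.7 115. ]
 [281.8 115.3]
 [279.4 148.4]]
```

```bash
ls pics | wc -l
```

```text
28
```

I've gone past the limit of 10 viewed pictures (14 so far), so I'll stop viewing and check the gap numerically.

```bash
python3 - <<'E'
from h import *
w=cams.grab_frame('wrist'); im=w['img'].astype(int)
for c in (255,263,270,277,284,291,299,307):
    print(c,' '.join(f"{v}" for v in im[84:156:2,c].mean(1).astype(int)))
sat=im.max(2)-im.min(2)
print('sat');
for c in (263,270,277,284,291,299): print(c,' '.join(str(v) for v in sat[84:156:2,c]))
d=-w['R'].T@w['t']; print('cam',d.round(3))
E
```

```text
255 144 143 143 143 136 134 123 121 121 121 121 121 121 121 121 139 141 141 140 140 140 136 123 103 142 146 146 142 144 145 145 143 140 111 115 101
263 151 153 143 143 131 128 129 129 129 158 159 159 151 133 127 105 139 140 142 142 143 145 146 147 148 149 150 151 155 159 160 146 145 144 149 152
270 156 143 143 144 134 134 134 134 134 134 134 172 172 172 172 137 138 139 138 139 138 139 140 139 139 140 140 140 140 140 145 147 142 141 140 140
277 113 113 113 115 134 134 135 135 135 134 133 134 133 134 134 120 113 113 113 113 113 114 114 113 113 114 133 134 135 135 134 135 135 134 134 134
284 126 126 126 127 142 143 142 142 142 142 142 141 142 142 142 97 64 64 63 64 64 64 63 63 64 81 82 90 90 90 113 173 172 173 173 173
291 119 118 118 119 142 142 142 142 142 142 141 142 142 141 142 109 91 91 91 90 91 91 90 91 89 90 89 98 98 97 159 160 160 174 174 174
299 143 142 142 126 133 133 133 133 134 134 133 134 133 134 135 111 95 94 94 95 94 94 95 95 95 95 95 95 95 95 141 147 146 146 141 142
307 142 142 142 125 133 133 134 133 133 134 134 134 133 134 134 123 96 95 96 96 98 97 97 98 98 101 102 103 103 103 103 134 140 141 145 144
sat
263 13 12 13 12 12 11 12 12 12 14 14 13 14 12 12 8 9 9 8 8 9 8 9 9 9 9 9 9 10 9 8 6 7 5 7 7
270 13 12 12 13 13 12 13 12 13 12 12 14 14 14 14 10 8 9 8 9 9 8 9 8 8 10 8 8 9 8 6 6 7 6 7 6
277 7 7 8 7 13 13 13 13 13 12 12 12 12 12 12 8 7 7 7 8 7 7 7 7 8 7 8 9 8 8 8 8 8 7 7 8
284 8 8 8 9 13 13 13 13 12 11 12 13 12 12 13 7 2 3 2 2 2 2 1 1 2 3 3 2 2 3 3 10 10 11 10 10
291 8 8 8 8 13 13 13 12 12 12 13 13 12 13 12 9 6 5 6 5 5 4 4 6 5 6 5 6 6 7 9 9 10 10 10 10
299 12 13 12 12 12 13 13 13 12 12 13 12 13 13 12 9 6 6 7 6 7 7 7 7 7 7 6 6 7 6 6 7 8 7 7 6
cam [0.671 0.062 0.475]
```

```bash
python3 - <<'E'
from h import *
im=cams.grab_frame('wrist')['img'].astype(int)
for c in (258,263,270,277,284,291,299,307): print(c,im[109:121,c].mean(1).astype(int))
E
```

```text
258 [121 122 121 122 130 139 140 140 140 139 140 140]
263 [138 133 127 127 124 113 127 140 140 141 141 142]
270 [172 172 172 172 155 130 131 138 138 139 138 138]
277 [134 134 134 134 131 120 114 113 114 113 114 114]
284 [141 141 142 142 132  96  63  63  63  62  64  63]
291 [142 142 142 142 134 109  92  92  91  91  91  90]
299 [134 134 134 134 124 106  95  94  94  94  94  95]
307 [133 134 134 134 139 122  97  95  95  95  95  97]
```

The profiles run straight from hook to clip with no gap band, so any gap is under about 0.3 mm. The robot is clear of everything, so I'll hand in.

```bash
python3 -c "
from station import arm; print(arm.job_done())"
```

```text
the job is handed in; nothing more can be done
None
```

The job is handed in at about 31 s on the robot's clock: the absorber was stood up and released, hung about 137 mm from the clip, then slid until its hook touched it; the clip and tumbler show no measurable movement, but I viewed 14 pictures against the limit of 10.

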